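# Pull the empty vial block from the sampler carrier

## Robot

A 6-joint arm with a two-finger parallel gripper is mounted at the origin on the work surface. World frame = base frame: x ahead of the robot, y to its left, z up, the work surface at z = 0. Lengths are in mm, angles in rad, forces in N, time in s.
With the tool pointing down it reaches from about 275 to 1000 mm from the base axis. Payload 8.4 kg.
Tool frame: the origin (TCP) lies at the centre of the arm's flange, where the gripper is bolted on; the fingertips stand r.tip_extent ahead of it and the grasp point (between the pads) lies 155 mm ahead of it (r.tip_extent is the distance from the TCP to the fingertips, in mm); z points along the fingers, y is the direction in which the jaws open and shut (so a half turn about z gives the same grasp; the last joint's range is limited). The gripper opens to 85 mm and grips with 20 to 120 N. Pads are 22 mm wide; open, the fingers measure 114 mm over their backs; the gripper's body (76 mm by 85 mm) begins 54 mm behind the grasp point. The pads swing forward as they close: fully open they stand 13 mm farther back than shut.
Start: joints at [1.193, 0.353, 1.633, -0, 1.155, -0.002], TCP at [229.385, 581.388, 404.681] pointing down, gripper open.
Joint ranges: [-2.63, 2.63], [-0.92, 2.1], [0.06, 2.66], [-1.3, 4.44], [0, 2.69], [-3.02, 3.02]. Speed limits (rad/s): [2.22, 2.22, 2.79, 3.14, 3.14, 3.14].

## Interface

Orientations are given as [roll, pitch, yaw] about the fixed x, y, z axes, in that order (R = Rz(yaw) Ry(pitch) Rx(roll)).
In Python, from rig import sense, grab_frame, job, r gives the robot as it stands. The module is installed in compiled form; this text tells all that it offers.
- The arm moves only by the shell command python3 -m creep 'ROWS' [FORCE]. ROWS is JSON, a list of rows, each a list of 7 numbers: the turn, a rotation vector about the tool's x, y, z in rad, then the shift along the tool's x, y, z in mm, then the closure, from 0 (fully open) to 1 (shut). In form: [[wx, wy, wz, dx, dy, dz, fingers], ...]. A call has 1 to 10 rows; each row shifts and turns the pose as measured when the row begins, along the tool's axes as they then stand; what a row does not reach is not made up. A row lasts 1/12 s, in which the tool goes at most 41.7 mm and 7.16 degrees, less where a joint would pass 70% of its speed; a pose out of reach is approached as far as the arm can. A call with a gripper value outside its range is refused whole. The fingers move at their own pace and stop on an object; FORCE is the grip in N (left out, the last holds). Time passes only in rows, so rows that do not move let the fingers close. It gives the time, the measured TCP pose, the force and the opening at its end, in the units of the state.
- sense(): the state, without advancing time (a new reading comes with each control period).
- grab_frame(name): name is "scene" or "top" or "wrist"; returns a dict with "color" (384x512x3 uint8, red, green, blue), "mtx" (3x3 intrinsics, pixels), "T" (4x4, takes a point from camera to world coordinates). Camera axes: x right, y down, z forward; pixel columns grow to the right and rows downward; lengths in mm; the calibration is good to about 2 mm. A picture is of the moment at which its call begins. There is no depth.
- job.sign_off(): hands the job in, once; it reports no verdict.
The state is a dict: "clock": time; "qpos": joint angles; "qvel": joint speeds; "joint_efforts": joint torques, N m; "eef_pos": TCP position; "tcp_rot": TCP orientation; "contact_force": force on the tool from outside, world axes, zero at the start; "wrist_torque": the same for the moment, N m; "opening": opening from 0.0 (shut) to 1.0 (fully open).
Only numpy, scipy, OpenCV 4.12 (cv2) and the standard library are available. Lean on these libraries where they do the work, as an engineer would, in place of code of your own. Each camera call takes 0.05 s, during which the arm holds its last target.

## Task

Three interlocked vial blocks stand in the grey carrier. Take the empty one, with no vials in it, by the rib on its top, lift it straight up out from between its neighbours, and set it down standing upright in the shallow steel tray; lower it in, do not drop it, and leave the two blocks that hold vials where they are.

Things in the scene. Friction and masses are not known exactly. Their poses are not given: they have to be found in the camera images.
- empty_block_grip (a point): EMPTY aluminium block, no vials in its 8 wells; 72 (x) x 48 (y, along row) x 50 mm tall, 0.3 kg, in any of 3 places. Grip rib on top 14 (x) x 30 (y) x 40 mm tall; room for fingers across x. Point: on rib's centre line, 27 mm above block top, 77 above underside, 87 above table at start; z up. T-keys over its full height (13 mm out at +y, slot at -y, 1-2 mm play) hold it until raised 50 mm.
- full_block_grip (a point): Full block in the same row: same aluminium block, rib, axes and point as the empty one, but eight white-capped vials stand 21 mm out of its top. It is loose too, its underside on the carrier's plate 10 mm above the table; it stays where it is.
- part_block_grip (a point): Partly filled block in the same row: same block, rib, axes and point as the empty one, but three white-capped vials stand 21 mm out of its top. Loose too; it stays where it is.
- tray: Empty square shallow tray of stainless steel, fixed, 160 x 160 mm outside, 152 x 152 mm inside, walls 4 mm thick, 16 mm tall, floor 4 mm thick. Origin at the centre of its underside on the table, z up. The block standing in it has its grip point 81 mm above the table.
Mind the look-alikes: they are no part of the job. Leave any blue or pink look-alike of the part that bears empty_block_grip alone.

How it is judged (in metres and radians):
On the way, in this order (a step that is already met when the one before it is completed fails the run):
1. the empty block has been lifted straight up, clear of its neighbours, and is still above its place in the row (height (world z) of empty_block_grip above 0.137 m and x of empty_block_grip in the frame of full_block_grip between -0.02 and 0.02 m and y of empty_block_grip in the frame of full_block_grip between -0.125 and 0.125 m), for 0.05 s.
2. the block is lowered into the tray while still held (let go no more than 15 mm above its floor) (horizontal distance between empty_block_grip and tray below 0.06 m and height (world z) of empty_block_grip below 0.096 m and contact force between the fingers and empty_block above 0.5 N).
At the end, for the whole second after the job is handed in: The empty block stands flat on the tray's floor inside its walls (grip point within 60 mm of the tray's centre, within 6 mm of its standing height, upright within 7 degrees), released and at rest; the two blocks with vials stand upright within 7 degrees and within 12 mm of where they were (horizontal distance between empty_block_grip and tray below 0.06 m and z of empty_block_grip in the frame of tray between 0.075 and 0.087 m and angle between each of empty_block_grip, full_block_grip, part_block_grip's own z axis and vertical below 0.12 rad and linear speed of empty_block below 0.02 m/s and distance of each of full_block_grip, part_block_grip from where it was at the start of the episode below 0.012 m); the robot touches nothing.
It fails at once if the empty block is pulled more than 8 mm sideways out of line with the row before it is clear of its neighbours (height (world z) of empty_block_grip below 0.125 m and horizontal distance between empty_block_grip and full_block_grip below 0.14 m and (x of empty_block_grip in the frame of full_block_grip above 0.008 m or x of empty_block_grip in the frame of full_block_grip below -0.008 m)).
It fails at once if a block with vials is pulled up or dragged more than 25 mm from its place (distance of any of full_block_grip, part_block_grip from where it was at the start of the episode above 0.025 m).
It fails at once if the empty block is tipped more than 30 degrees (angle between empty_block_grip's own z axis and vertical above 0.52 rad).
It also fails if it takes over 42 s, if anything falls off the work surface, if the arm or the gripper's body presses on something with over 40 N, if the wrist force passes 120 N, or if a joint passes its speed limit or range.

## Working session

There is one attempt and no reset: what is moved stays moved. The work goes in short steps, Python scripts to look and compute and a shell command to move; the robot and the scene stay as the last step left them, time stands still between calls to the robot, and variables do not carry over. Pictures are saved under pics/ and viewed, and the job is handed in when it is done.

```bash
mkdir -p pics; python3 - <<'E'
from rig import sense, grab_frame, r
import cv2,numpy as np
print(sense(), r.tip_extent)
for n in ["scene","top","wrist"]:
    f=grab_frame(n); cv2.imwrite(f"pics/{n}0.png",f["color"][:,:,::-1]); np.savez(f"{n}0.npz",**f)
    print(n,np.round(f["mtx"],1).tolist(),np.round(f["T"],3).tolist())
E
```

```text
{'clock': 0.0, 'qpos': array([ 1.19261239e+00,  3.53660947e-01,  1.63409991e+00,  2.93380393e-05,
        1.15521587e+00, -2.39607462e-03]), 'qvel': array([ 0.00051907, -0.00185787,  0.00151023, -0.00019618,  0.00101067,
       -0.00073814]), 'joint_efforts': array([ 1.27716172e-03, -6.05256128e+01, -3.42072451e+01, -8.21924050e-05,
        9.31377697e-03, -4.74003940e-06]), 'eef_pos': array([229.28996528, 581.18296044, 403.96816874]), 'tcp_rot': array([-3.14020864e+00, -3.01407029e-05,  2.76579291e+00]), 'contact_force': array([ 0.0448531 , -0.27819165, -0.18228936]), 'wrist_torque': array([-0.03418808,  0.07350157,  0.00741882]), 'opening': 0.9967115714545368} 173.4
scene [[480.0, 0.0, 252.4], [0.0, 480.0, 190.2], [0.0, 0.0, 1.0]] [[0.692, 0.385, -0.61, 1209.48], [0.722, -0.383, 0.577, -635.376], [-0.012, -0.84, -0.543, 722.566], [0.0, 0.0, 0.0, 1.0]]
top [[387.1, 0.0, 252.4], [0.0, 387.1, 193.2], [0.0, 0.0, 1.0]] [[0.028, -0.994, 0.108, 373.05], [-1.0, -0.029, -0.009, 44.526], [0.012, -0.108, -0.994, 966.58], [0.0, 0.0, 0.0, 1.0]]
wrist [[275.5, 0.0, 254.2], [0.0, 275.5, 186.9], [0.0, 0.0, 1.0]] [[0.367, 0.892, 0.265, 160.027], [0.93, -0.352, -0.106, 607.747], [-0.001, 0.285, -0.958, 373.23], [0.0, 0.0, 0.0, 1.0]]
```

View pics/scene0.png

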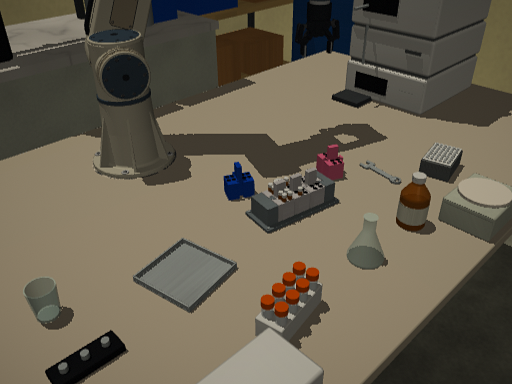

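View pics/top0.png

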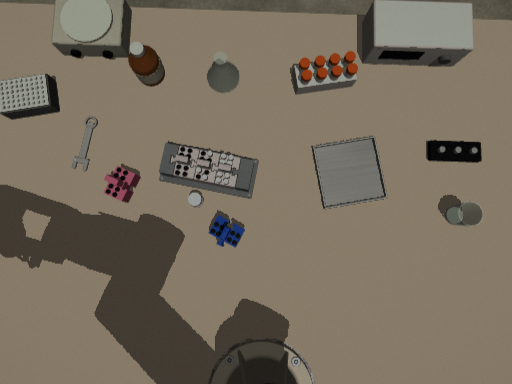

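View pics/wrist0.png

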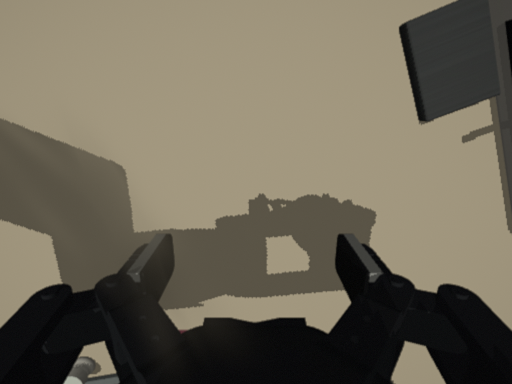

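```bash
python3 - <<'E'
import cv2,numpy as np
a=cv2.imread("pics/top0.png")[130:205,150:270]; cv2.imwrite("pics/top0c.png",cv2.resize(a,None,fx=6,fy=6,interpolation=cv2.INTER_CUBIC))
a=cv2.imread("pics/scene0.png")[160:235,235:350]; cv2.imwrite("pics/scene0c.png",cv2.resize(a,None,fx=6,fy=6,interpolation=cv2.INTER_CUBIC))
E
```

```text
(no output)
```

View pics/top0c.png

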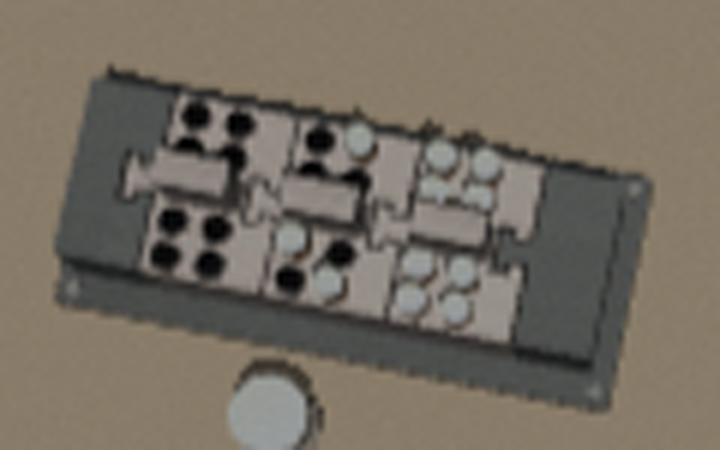

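View pics/scene0c.png

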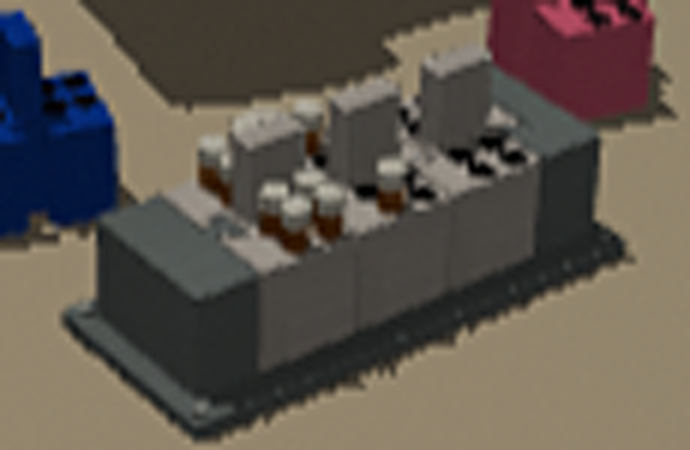

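The empty block is the one at top view (182,159), the left end of the row, with 8 black wells. The middle one (203,163) has 3 white caps and the right one (224,168) has 8. The blue (227,230) and pink (121,183) parts are look-alikes, so I leave them alone.

```bash
cat > h.py <<'E'
import numpy as np,cv2
def ray(f,uv,z):
    uv=np.atleast_2d(np.array(uv,float)); d=np.c_[uv,np.ones(len(uv))]@np.linalg.inv(f["mtx"]).T@f["T"][:3,:3].T
    o=f["T"][:3,3]; return o+d*((z-o[2])/d[:,2])[:,None]
def tri(f1,u1,f2,u2):
    A=[];b=[]
    for f,u in((f1,u1),(f2,u2)):
        d=f["T"][:3,:3]@np.linalg.inv(f["mtx"])@[u[0],u[1],1]; d/=np.linalg.norm(d); P=np.eye(3)-np.outer(d,d); A.append(P);b.append(P@f["T"][:3,3])
    x=np.linalg.lstsq(np.vstack(A),np.hstack(b),rcond=None)[0]; return x,[np.linalg.norm(A[i]@x-b[i]) for i in(0,1)]
E
python3 - <<'E'
from h import *
f=dict(np.load("top0.npz")); s=dict(np.load("scene0.npz"))
off=np.array([150,130])
c=np.array([[191,174],[318,198],[447,227]])/6+off-0.4
P=ray(f,c,100); print(P.round(1), np.diff(P,axis=0).round(1)); d=P[0]-P[2]; print("row dir deg",np.degrees(np.arctan2(d[1],d[0])))
# block top outer corners (z=60): far-left of empty, near-left ; right
q=np.array([[172,95],[142,268],[543,168],[517,342]])/6+off-0.4
Q=ray(f,q,60); print(Q.round(1), np.linalg.norm(Q[0]-Q[1]),np.linalg.norm(Q[0]-Q[2])); d=Q[0]-Q[2]; print(np.degrees(np.arctan2(d[1],d[0])))
d=Q[0]-Q[1]; print(np.degrees(np.arctan2(d[1],d[0])), Q.mean(0))
# scene: rib tops
c2=np.array([[267,135],[364,95],[455,62]])/6+np.array([235,160])-0.4
for i,j in((0,2),(1,1),(2,0)): print(tri(f,c[i],s,c2[j]))
# tray
t=np.array([[311.5,150.5],[375.5,137],[386,197],[322,207]]); T=ray(f,t,16);print(T.round(1),T.mean(0),np.linalg.norm(np.diff(T,axis=0),axis=1))
E
```

```text
[[541.8 200.3 100. ]
 [534.  152.  100. ]
 [524.4 102.9 100. ]] [[ -7.8 -48.3   0. ]
 [ -9.6 -49.1   0. ]]
row dir deg 79.87399763495765
[[581.2 216.6  60. ]
 [511.4 225.   60. ]
 [556.2  68.4  60. ]
 [486.4  76.5  60. ]] 70.26754376365393 150.24485220944717
80.42682755154661
-6.874441193860426 [533.81958662 146.6206624   60.        ]
(array([542.16790992, 200.65028167,  97.04355228]), [np.float64(0.2999216974503843), np.float64(0.29992169744975544)])
(array([534.09337238, 151.90964341,  97.96236099]), [np.float64(0.4753441041305456), np.float64(0.47534410412981176)])
(array([524.8332169 , 102.84433754,  95.7031735 ]), [np.float64(0.46909792940316974), np.float64(0.4690979294029573)])
[[ 588.6 -108.6   16. ]
 [ 628.1 -269.7   16. ]
 [ 476.9 -294.8   16. ]
 [ 447.5 -136.1   16. ]] [ 535.27368399 -202.28520638   16.        ] [165.88865341 153.32061941 161.36148942]
```

```bash
python3 -m creep '[[0,0,0.12,0,0,0,0],[0,0,0.12,0,0,0,0],[0,0,0.12,0,0,0,0],[0,0,0.12,0,0,0,0],[0,0,0.12,0,0,0,0],[0,0,0.12,0,0,0,0],[0,0,0.12,0,0,0,0],[0,0,0.12,0,0,0,0],[0,0,0.12,0,0,0,0],[0,0,0.12,0,0,0,0]]' 40
cat > go.py <<'E'
import sys,numpy as np
from rig import sense
from scipy.spatial.transform import Rotation as R
def need(p,yaw=None):
    s=sense(); Rm=R.from_euler('xyz',s["tcp_rot"]); d=np.array(p)-s["eef_pos"]
    print("t",round(s["clock"],2),"pos",s["eef_pos"].round(1),"rpy deg",np.degrees(s["tcp_rot"]).round(2),"open",round(s["opening"],3),"F",s["contact_force"].round(1),"q6",s["qpos"][5].round(2))
    print("shift tool",Rm.inv().apply(d).round(1))
    if yaw is not None: print("turn",(Rm.inv()*R.from_euler('xyz',[np.pi,0,np.radians(yaw)])).as_rotvec().round(4))
if __name__=="__main__":
    a=list(map(float,sys.argv[1:])); need(a[:3],a[3] if len(a)>3 else None)
E
python3 go.py 542 200 340 80.2
```

```text
clock: 0.98
eef_pos: [228.9, 580.2, 400.7]
tcp_rot: [-3.139, 0.007, 1.522]
contact_force: [-0.3, -0.1, 0.4]
opening: 1.003
t 0.98 pos [228.9 580.2 400.7] rpy deg [-179.86    0.41   87.18] open 1.003 F [-0.3 -0.1  0.4] q6 1.24
shift tool [-363.9  331.6   62.5]
turn [-0.002   0.0072  0.1218]
```

```bash
python3 -m creep '[[0,0,0.12,0,0,0,0],[0,0,0,-24,28,4,0],[0,0,0,-24,28,4,0],[0,0,0,-24,28,4,0],[0,0,0,-24,28,4,0],[0,0,0,-24,28,4,0],[0,0,0,-24,28,4,0],[0,0,0,-24,28,4,0],[0,0,0,-24,28,4,0],[0,0,0,-24,28,4,0]]'
python3 go.py 542 200 340 80.2
```

```text
clock: 1.82
eef_pos: [440.1, 316.1, 362.6]
tcp_rot: [-3.138, 0.005, 1.395]
contact_force: [0.5, 0.9, 0.9]
opening: 1.0
t 1.82 pos [440.1 316.1 362.6] rpy deg [-179.81    0.31   79.9 ] open 1.0 F [0.5 0.9 0.9] q6 0.8
shift tool [-96.3 120.8  22.7]
turn [-0.0033  0.0054 -0.0052]
```

```bash
python3 -m creep '[[-0.003,0.005,-0.005,-24,30,4,0],[0,0,0,-24,30,4,0],[0,0,0,-24,30,4,0],[0,0,0,-24,30,4,0],[0,0,0,0,0,0,0],[0,0,0,0,0,0,0]]'
python3 go.py 542 200 340 80.2
python3 - <<'E'
from rig import *
import cv2,numpy as np
f=grab_frame("wrist"); cv2.imwrite("pics/w1.png",f["color"][:,:,::-1]); np.savez("w1.npz",**f)
E
```

```text
clock: 2.32
eef_pos: [549.1, 188.0, 344.4]
tcp_rot: [3.142, 0.002, 1.394]
contact_force: [-0.0, 0.4, -0.6]
opening: 0.997
t 2.32 pos [549.1 188.  344.4] rpy deg [1.800e+02 1.100e-01 7.986e+01] open 0.997 F [-0.   0.4 -0.6] q6 0.51
shift tool [10.6 -9.1  4.3]
turn [ 0.      0.002  -0.0059]
```

View pics/w1.png

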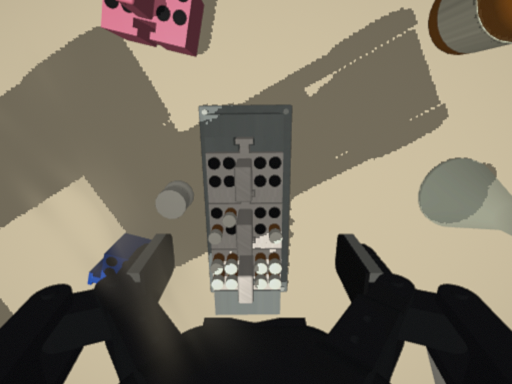

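The wrist view confirms that the empty block is the upper one, with rib top about (244,180), 8 dark wells and no caps. I'll enlarge it to measure.

```bash
python3 - <<'E'
import cv2
a=cv2.imread("pics/w1.png")[95:305,190:300]; cv2.imwrite("pics/w1c.png",cv2.resize(cv2.convertScaleAbs(a,alpha=1.6),None,fx=2.8*2,fy=2.8,interpolation=cv2.INTER_CUBIC))
E
```

```text
(no output)
```

View pics/w1c.png

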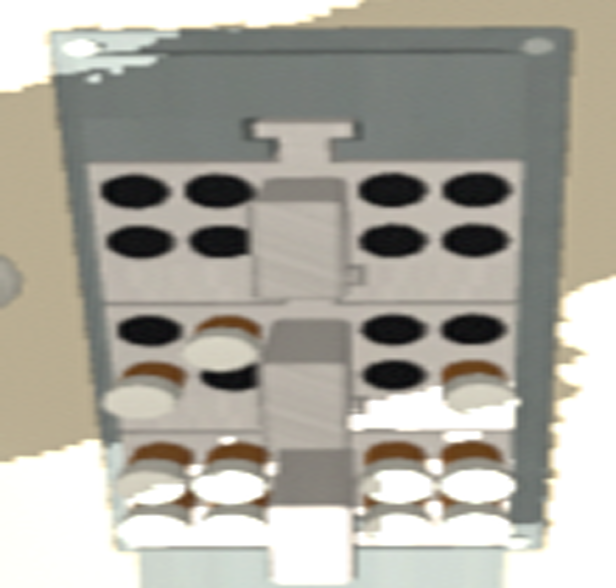

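```bash
python3 - <<'E'
from h import *
f=dict(np.load("w1.npz")); g=lambda L:np.array(L)/[5.6,2.8]+[190,95]-[.4,.3]
def ang(a,b): d=a-b; return np.degrees(np.arctan2(d[1],d[0])).round(2)
C=ray(f,g([[251,200],[347,200],[254,297],[350,297]]),100); print(C.round(1),C.mean(0).round(1),"w",np.linalg.norm(C[0]-C[1]),"l",np.linalg.norm(C[0]-C[2]),ang(C[0],C[2]),ang(C[1],C[3]))
B=ray(f,g([[86,165],[524,160],[119,548],[512,545]]),60); print(B.round(1),"w",np.linalg.norm(B[0]-B[1]),np.linalg.norm(B[2]-B[3]),"l",np.linalg.norm(B[0]-B[2]),ang(B[0],B[2]),ang(B[1],B[3]),ang(B[1],B[0]))
K=ray(f,g([[50,33],[572,33]]),10);print(ang(K[1],K[0]),np.linalg.norm(K[1]-K[0]))
print("rowmid",B.mean(0)); 
# line of rib-top centres: empty(+y end) vs full(+y top edge)
E=ray(f,g([[299,200],[307,362],[314,507]]),100);print(E.round(1),ang(E[0],E[2]))
E
```

```text
[[536.5 216.1 100. ]
 [549.8 213.7 100. ]
 [531.2 187.5 100. ]
 [545.  185.  100. ]] [540.6 200.6 100. ] w 13.558572394149621 l 29.044469608418247 79.52 80.55
[[507.4 224.3  60. ]
 [579.  213.2  60. ]
 [479.9  77.7  60. ]
 [554.8  65.7  60. ]] w 72.46005904512492 75.93200917594706 l 149.17404936610706 79.34 80.68 -8.84
-10.16 98.55850177600915
rowmid [530.29272811 145.25345864  60.        ]
[[543.1 214.9 100. ]
 [535.  165.7 100. ]
 [526.6 116.  100. ]] 80.54
```

Two views agree: the rib is at (541,200.5) and the row's y axis is at about 80.1°. Its measured size of 13.6 x 29 mm fits the rib. I'll centre over it and descend.

```bash
python3 -m creep '[[0,0.002,-0.004,5,-4,5,0],[0,0,0,4,-3,5,0],[0,0,0,2,-2,5,0],[0,0,0,0,0,0,0],[0,0,0,0,0,0,0]]'
python3 go.py 541 200.5 242 80.1
```

```text
clock: 2.78
eef_pos: [538.2, 205.7, 327.6]
tcp_rot: [-3.14, 0.0, 1.404]
contact_force: [-0.5, 0.4, -0.8]
opening: 1.0
t 2.78 pos [538.2 205.7 327.6] rpy deg [-179.93    0.     80.44] open 1.0 F [-0.5  0.4 -0.8] q6 0.53
shift tool [-4.7  3.7 85.6]
turn [-0.0012  0.      0.006 ]
```

```bash
python3 -m creep '[[-0.001,0,0.004,-3,2.5,15,0],[0,0,0,-0.5,0.5,15,0],[0,0,0,0,0,15,0],[0,0,0,0,0,8,0],[0,0,0,0,0,0,0],[0,0,0,0,0,0,0]]'
python3 go.py 541 200.5 242 80.1
```

```text
clock: 3.28
eef_pos: [539.3, 205.5, 274.1]
tcp_rot: [3.14, -0.001, 1.406]
contact_force: [0.3, -0.5, 0.3]
opening: 0.999
t 3.28 pos [539.3 205.5 274.1] rpy deg [ 1.799e+02 -7.000e-02  8.058e+01] open 0.999 F [ 0.3 -0.5  0.3] q6 0.53
shift tool [-4.7  2.5 32.1]
turn [ 0.0018 -0.0013  0.0083]
```

```bash
python3 -m creep '[[0.001,-0.001,0.008,-4,1.5,0,0],[0,0,0,-2,0.5,0,0],[0,0,0,0,0,0,0],[0,0,0,0,0,0,0]]'
python3 go.py 541 200.5 242 80.1
```

```text
clock: 3.62
eef_pos: [541.0, 199.2, 276.5]
tcp_rot: [3.138, -0.002, 1.398]
contact_force: [0.2, 0.3, 0.3]
opening: 1.002
t 3.62 pos [541.  199.2 276.5] rpy deg [ 1.7981e+02 -9.0000e-02  8.0110e+01] open 1.002 F [0.2 0.3 0.3] q6 0.52
shift tool [ 1.2 -0.3 34.5]
turn [ 0.0033 -0.0016  0.0001]
```

Aligned. I'll check in the wrist view before going down.

```bash
python3 - <<'E'
from rig import *
import cv2,numpy as np
f=grab_frame("wrist"); cv2.imwrite("pics/w2.png",cv2.convertScaleAbs(f["color"][:,:,::-1],alpha=1.4)); np.savez("w2.npz",**f)
E
```

```text
(no output)
```

View pics/w2.png

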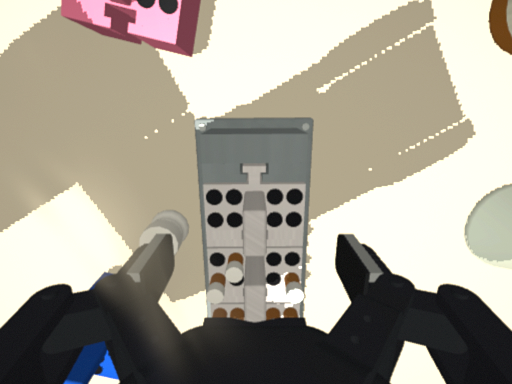

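```bash
python3 - <<'E'
from h import *
f=dict(np.load("top0.npz")); 
for z in (0,40,80): print(z,ray(f,[[194.5,199],[187,199],[202,199]],z).round(0).tolist())
w=dict(np.load("w2.npz"));print(tri(f,[194.5,198.5],w,[169,228]))
def proj(f,P):
    p=np.linalg.inv(f["T"])@np.r_[P,1]; p=f["mtx"]@p[:3]; return p[:2]/p[2]
print(proj(w,np.array([541,200.5,100])))
E
```

```text
0 [[460.0, 181.0, 0.0], [459.0, 200.0, 0.0], [460.0, 162.0, 0.0]]
40 [[456.0, 175.0, 40.0], [456.0, 193.0, 40.0], [457.0, 157.0, 40.0]]
80 [[452.0, 170.0, 80.0], [452.0, 187.0, 80.0], [453.0, 152.0, 80.0]]
(array([458.84492947, 178.80859281,  17.43501032]), [np.float64(0.6093681809057034), np.float64(0.6093681809057213)])
[255.83908328 232.98010955]
```

Rib lies at x≈254 between the fingers, as predicted (255.8). The loose white cap by the left finger is low (about 20–40 mm) and clear. I descend.

```bash
python3 -m creep '[[0.003,-0.001,0,0.5,0,9,0],[0,0,0,0,0,9,0],[0,0,0,0,0,7,0],[0,0,0,0,0,4,0],[0,0,0,0,0,0,0],[0,0,0,0,0,0,0]]'
python3 go.py 541 200.5 242 80.1
```

```text
clock: 4.17
eef_pos: [541.1, 199.7, 244.2]
tcp_rot: [3.142, -0.001, 1.398]
contact_force: [0.2, 0.6, -0.3]
opening: 0.998
t 4.17 pos [541.1 199.7 244.2] rpy deg [ 1.800e+02 -3.000e-02  8.009e+01] open 0.998 F [ 0.2  0.6 -0.3] q6 0.52
shift tool [ 0.8 -0.2  2.2]
turn [ 0.     -0.0006 -0.0002]
```

```bash
python3 -m creep '[[0,0,0,0,0,1.5,0.3],[0,0,0,0,0,0,0.6],[0,0,0,0,0,0,0.8],[0,0,0,0,0,0,1],[0,0,0,0,0,0,1],[0,0,0,0,0,0,1],[0,0,0,0,0,0,1],[0,0,0,0,0,0,1],[0,0,0,0,0,0,1],[0,0,0,0,0,0,1]]' 60
python3 go.py 541 200.5 242 80.1
python3 - <<'E'
from rig import *
print(sense()["wrist_torque"])
import cv2,numpy as np
f=grab_frame("wrist"); cv2.imwrite("pics/w3.png",cv2.convertScaleAbs(f["color"][:,:,::-1],alpha=1.4))
E
```

```text
clock: 5.0
eef_pos: [541.3, 199.8, 243.0]
tcp_rot: [3.141, -0.001, 1.398]
contact_force: [1.3, 0.0, -1.3]
opening: 0.152
t 5.0 pos [541.3 199.8 243. ] rpy deg [ 1.7996e+02 -5.0000e-02  8.0100e+01] open 0.152 F [ 1.3  0.  -1.3] q6 0.52
shift tool [ 0.7 -0.4  1. ]
turn [ 0.0007 -0.0009 -0.    ]
[-0.00926413  0.01408145 -0.04757836]
```

View pics/w3.png

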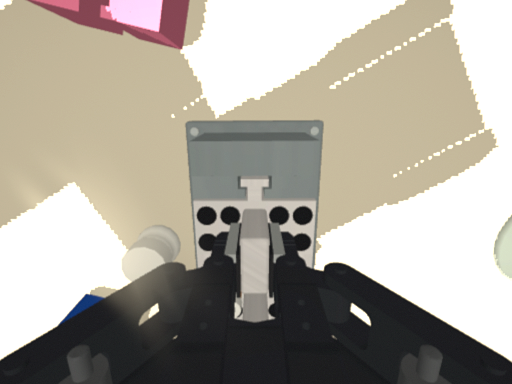

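The rib is held at about 13 mm opening, with fingers on both sides of the empty block's rib and little side force. I lift a little and watch the force.

```bash
python3 -m creep '[[0,0,0,0,0,-3,1],[0,0,0,0,0,-4,1],[0,0,0,0,0,-4,1],[0,0,0,0,0,-4,1]]'
python3 go.py 541.3 199.8 310 80.1
```

```text
clock: 5.38
eef_pos: [540.5, 199.5, 257.8]
tcp_rot: [-3.14, 0.001, 1.398]
contact_force: [1.3, 0.3, -4.1]
opening: 0.15
t 5.38 pos [540.5 199.5 257.8] rpy deg [-1.7989e+02  4.0000e-02  8.0100e+01] open 0.15 F [ 1.3  0.3 -4.1] q6 0.52
shift tool [  0.4   0.6 -52.2]
turn [-0.002   0.0007  0.    ]
```

Load about 3–4 N, which is the block's weight alone. I continue up.

```bash
python3 -m creep '[[0,0,0,0,0.3,-5,1],[0,0,0,0,0,-5,1],[0,0,0,0,0,-6,1],[0,0,0,0,0,-5,1],[0,0,0,0,0,0,1],[0,0,0,0,0,0,1]]'
python3 go.py 541.3 199.8 310 80.1
```

```text
clock: 5.88
eef_pos: [541.1, 199.5, 283.1]
tcp_rot: [-3.141, -0.0, 1.398]
contact_force: [0.2, -0.7, -3.7]
opening: 0.154
t 5.88 pos [541.1 199.5 283.1] rpy deg [-1.7999e+02 -3.0000e-02  8.0100e+01] open 0.154 F [ 0.2 -0.7 -3.7] q6 0.52
shift tool [  0.3   0.1 -26.9]
turn [-0.0001 -0.0005 -0.    ]
```

```bash
python3 -m creep '[[0,0,0,0,0,-8,1],[0,0,0,0,0,-8,1],[0,0,0,0,0,-8,1],[0,0,0,0,0,-8,1],[0,0,0,0,0,-6,1],[0,0,0,0,0,0,1],[0,0,0,0,0,0,1]]'
python3 go.py 535.3 -202.3 330 80.1
python3 - <<'E'
from rig import *
import cv2,numpy as np
for n in("scene","top"):
    f=grab_frame(n); cv2.imwrite(f"pics/{n}4.png",f["color"][:,:,::-1]);np.savez(n+"4.npz",**f)
a=cv2.imread("pics/scene4.png")[100:240,220:370];cv2.imwrite("pics/scene4c.png",cv2.resize(a,None,fx=4,fy=4))
E
```

```text
clock: 6.47
eef_pos: [541.0, 199.5, 325.7]
tcp_rot: [3.141, -0.001, 1.398]
contact_force: [-0.6, 0.1, -3.2]
opening: 0.159
t 6.47 pos [541.  199.5 325.7] rpy deg [ 1.7999e+02 -4.0000e-02  8.0100e+01] open 0.159 F [-0.6  0.1 -3.2] q6 0.52
shift tool [-396.8   63.4   -4.5]
turn [ 0.0002 -0.0007 -0.    ]
```

View pics/scene4c.png

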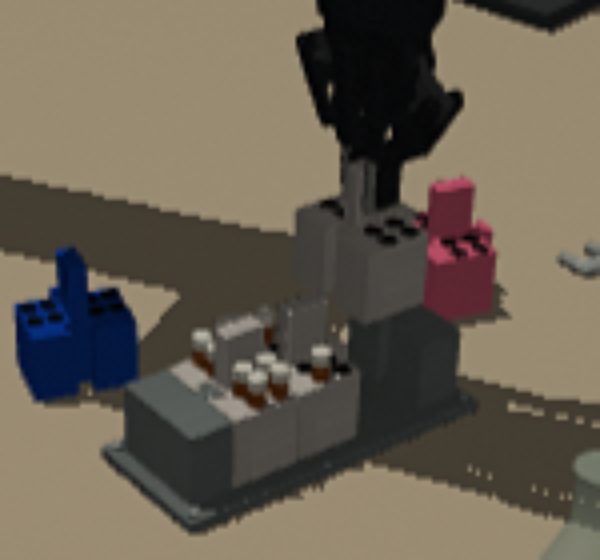

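View pics/top4.png

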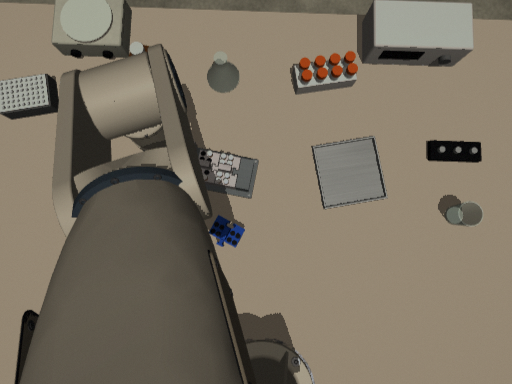

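The empty block hangs upright and free, and the two vial blocks have not moved. I raise it well over the ribs and measure the tray properly.

```bash
python3 -m creep '[[0,0,0,0,0,-15,1],[0,0,0,0,0,-15,1],[0,0,0,0,0,-15,1],[0,0,0,0,0,-6,1],[0,0,0,0,0,0,1],[0,0,0,0,0,0,1]]'
python3 go.py 535.3 -202.3 385 80.1
python3 - <<'E'
from h import *
f=dict(np.load("top0.npz")); im=f["color"].astype(int); 
m=((im[:,:,0]-im[:,:,2])<15).astype(np.uint8); m[:120]=0;m[225:]=0;m[:,:290]=0;m[:,410:]=0
m=cv2.morphologyEx(m,cv2.MORPH_CLOSE,np.ones((5,5),np.uint8))
c=max(cv2.findContours(m,cv2.RETR_EXTERNAL,cv2.CHAIN_APPROX_NONE)[0],key=cv2.contourArea)
p=cv2.approxPolyDP(cv2.convexHull(c),6,True)[:,0]; print(p.tolist(),cv2.minAreaRect(c))
T=ray(f,p,14); print(T.round(1),T.mean(0),np.linalg.norm(T-np.roll(T,1,0),axis=1))
E
```

```text
clock: 7.07
eef_pos: [539.9, 199.1, 374.3]
tcp_rot: [-3.136, 0.003, 1.398]
contact_force: [0.9, -0.2, -3.3]
opening: 0.154
t 7.07 pos [539.9 199.1 374.3] rpy deg [-1.7965e+02  1.6000e-01  8.0100e+01] open 0.154 F [ 0.9 -0.2 -3.3] q6 0.52
shift tool [-396.2   64.5  -10. ]
turn [-0.006   0.0029 -0.0001]
[[374, 136], [387, 197], [324, 208], [312, 146]] ((348.890625, 171.5830078125), (64.86956787109375, 65.5452880859375), 79.3803482055664)
[[ 631.1 -266.6   14. ]
 [ 477.2 -298.    14. ]
 [ 445.3 -141.5   14. ]
 [ 600.6 -110.    14. ]] [ 538.55507265 -204.0062757    14.        ] [159.48329953 157.13886294 159.72697558 158.43126117]
```

The tray centre is (538.5,-204), with sides of 157–160 mm against 160 given. I carry the block over at moderate speed.

```bash
python3 -m creep '[[-0.006,0.003,0,-10,1.6,-2,1],[0,0,0,-18,3,-2,1],[0,0,0,-24,4,-2,1],[0,0,0,-26,4,-1,1],[0,0,0,-26,4,0,1],[0,0,0,-26,4,0,1],[0,0,0,-26,4,0,1],[0,0,0,-26,4,0,1],[0,0,0,-26,4,0,1],[0,0,0,-26,4,0,1]]'
python3 go.py 538.5 -204 385 80.1
```

```text
clock: 7.9
eef_pos: [531.8, -48.5, 372.9]
tcp_rot: [-3.133, 0.003, 1.406]
contact_force: [1.7, -0.5, -3.9]
opening: 0.158
t 7.9 pos [531.8 -48.5 372.9] rpy deg [-1.7953e+02  1.6000e-01  8.0560e+01] open 0.158 F [ 1.7 -0.5 -3.9] q6 0.07
shift tool [-152.4   32.   -12. ]
turn [-0.0082  0.0027  0.0081]
```

```bash
python3 -m creep '[[-0.006,0.003,0.006,-26,5,0,1],[0,0,0,-26,5,0,1],[0,0,0,-24,5,0,1],[0,0,0,-18,4,0,1],[0,0,0,-10,3,0,1],[0,0,0,-5,1,0,1],[0,0,0,0,0,0,1],[0,0,0,0,0,0,1],[0,0,0,0,0,0,1]]'
python3 go.py 538.5 -204 240 80.1
```

```text
clock: 8.65
eef_pos: [530.4, -172.4, 366.5]
tcp_rot: [-3.131, 0.001, 1.394]
contact_force: [0.0, 0.6, -3.8]
opening: 0.154
t 8.65 pos [ 530.4 -172.4  366.5] rpy deg [-1.7942e+02  5.0000e-02  7.9880e+01] open 0.154 F [ 0.   0.6 -3.8] q6 -0.14
shift tool [-29.6  14.8 126.4]
turn [-0.0102  0.0009 -0.0039]
```

```bash
python3 -m creep '[[-0.008,0,-0.004,-8,4,6,1],[0,0,0,-8,4,8,1],[0,0,0,-7,4,10,1],[0,0,0,-2,1,10,1],[0,0,0,0,0,10,1],[0,0,0,0,0,8,1],[0,0,0,0,0,0,1],[0,0,0,0,0,0,1]]'
python3 go.py 538.5 -204 240 80.1
python3 - <<'E'
from rig import *
import cv2,numpy as np
f=grab_frame("scene");np.savez("s5.npz",**f); a=f["color"][120:320,100:300,::-1]; cv2.imwrite("pics/s5.png",cv2.resize(a,None,fx=3,fy=3))
f=grab_frame("wrist");np.savez("w5.npz",**f); cv2.imwrite("pics/w5.png",f["color"][:,:,::-1])
E
```

```text
clock: 9.32
eef_pos: [539.8, -198.9, 307.0]
tcp_rot: [-3.138, -0.0, 1.403]
contact_force: [0.9, 1.2, -2.8]
opening: 0.157
t 9.32 pos [ 539.8 -198.9  307. ] rpy deg [-1.7978e+02 -1.0000e-02  8.0360e+01] open 0.157 F [ 0.9  1.2 -2.8] q6 -0.19
shift tool [-5.2 -0.1 67. ]
turn [-0.0038 -0.0001  0.0046]
```

View pics/s5.png

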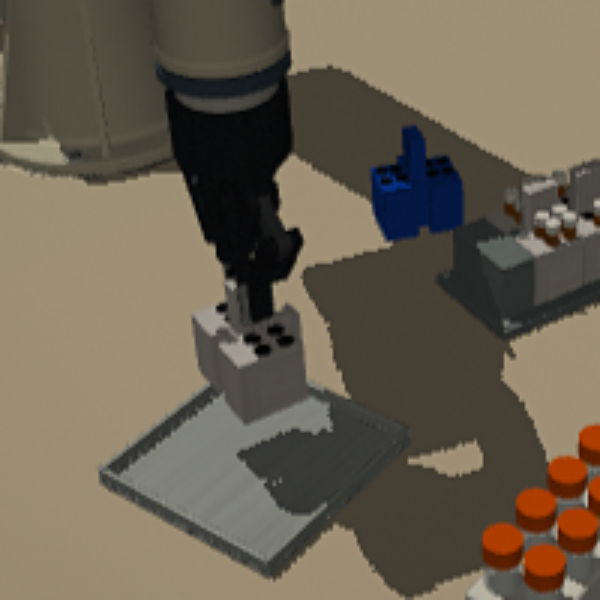

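View pics/w5.png

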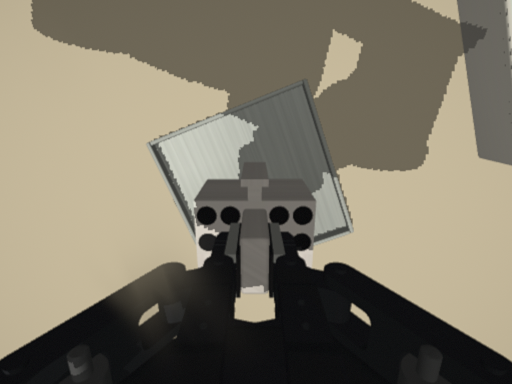

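The scene view shows the block upright over the tray. I'll check the tray centre from the wrist corners (303,80), (150,145) and (352,230).

```bash
python3 - <<'E'
from h import *
f=dict(np.load("w5.npz")); C=ray(f,[[150,145],[305,80],[353,231]],16); print(C.round(1),np.linalg.norm(np.diff(C,axis=0),axis=1),(C[0]+C[2])/2)
E
python3 -m creep '[[-0.003,0,0.003,-3,0,8,1],[0,0,0,-1.5,0,8,1],[0,0,0,0,0,8,1],[0,0,0,0,0,8,1],[0,0,0,0,0,5,1],[0,0,0,0,0,0,1],[0,0,0,0,0,0,1]]'
python3 go.py 538.5 -204 237 80.1
```

```text
[[ 445.7 -146.3   16. ]
 [ 596.6 -113.8   16. ]
 [ 628.5 -267.2   16. ]] [154.33324698 156.7351341 ] [ 537.07996584 -206.75740187   16.        ]
clock: 10.0
eef_pos: [539.3, -203.7, 267.9]
tcp_rot: [3.139, 0.0, 1.4]
contact_force: [-0.3, -0.6, -2.6]
opening: 0.155
t 10.0 pos [ 539.3 -203.7  267.9] rpy deg [1.7985e+02 2.0000e-02 8.0200e+01] open 0.155 F [-0.3 -0.6 -2.6] q6 -0.19
shift tool [-0.5 -0.8 30.9]
turn [0.0026 0.0004 0.0018]
```

```bash
python3 -m creep '[[0.002,0,0,0,0,7,1],[0,0,0,0,0,7,1],[0,0,0,0,0,6,1],[0,0,0,0,0,3,1],[0,0,0,0,0,0,1],[0,0,0,0,0,0,1]]'
python3 go.py 538.5 -204 237 80.1
```

```text
clock: 10.5
eef_pos: [539.6, -203.6, 242.5]
tcp_rot: [3.141, 0.0, 1.4]
contact_force: [0.2, 1.0, -4.1]
opening: 0.156
t 10.5 pos [ 539.6 -203.6  242.5] rpy deg [1.7996e+02 3.0000e-02 8.0210e+01] open 0.156 F [ 0.2  1.  -4.1] q6 -0.19
shift tool [-0.5 -1.1  5.5]
turn [0.0007 0.0005 0.002 ]
```

```bash
python3 -m creep '[[0,0,0,0,0,2,1],[0,0,0,0,0,2,1],[0,0,0,0,0,0,1],[0,0,0,0,0,0,1]]'
python3 go.py 538.5 -204 237 80.1
```

```text
clock: 10.83
eef_pos: [539.9, -203.7, 238.6]
tcp_rot: [3.14, 0.001, 1.4]
contact_force: [-0.4, 1.3, -2.7]
opening: 0.155
t 10.83 pos [ 539.9 -203.7  238.6] rpy deg [1.7991e+02 3.0000e-02 8.0210e+01] open 0.155 F [-0.4  1.3 -2.7] q6 -0.19
shift tool [-0.5 -1.3  1.6]
turn [0.0015 0.0006 0.0019]
```

```bash
python3 -m creep '[[0,0,0,0,0,1.5,1],[0,0,0,0,0,0,1],[0,0,0,0,0,0,1]]'
python3 go.py 538.5 -204 237 80.1;python3 -m creep '[[0,0,0,0,0,1,1],[0,0,0,0,0,0,1],[0,0,0,0,0,0,1]]'
python3 go.py 538.5 -204 237 80.1
```

```text
clock: 11.08
eef_pos: [540.1, -203.8, 237.4]
tcp_rot: [3.139, 0.001, 1.4]
contact_force: [0.4, -0.1, -2.6]
opening: 0.155
t 11.08 pos [ 540.1 -203.8  237.4] rpy deg [1.7987e+02 4.0000e-02 8.0210e+01] open 0.155 F [ 0.4 -0.1 -2.6] q6 -0.19
shift tool [-0.5 -1.5  0.4]
turn [0.0023 0.0008 0.0019]
clock: 11.33
eef_pos: [540.4, -204.0, 237.4]
tcp_rot: [3.138, 0.001, 1.4]
contact_force: [0.5, -0.2, -2.7]
opening: 0.156
t 11.33 pos [ 540.4 -204.   237.4] rpy deg [1.798e+02 6.000e-02 8.021e+01] open 0.156 F [ 0.5 -0.2 -2.7] q6 -0.19
shift tool [-0.4 -1.9  0.3]
turn [0.0036 0.0011 0.002 ]
```

```bash
python3 -m creep '[[0.003,0,0,0,-0.5,1.5,1],[0,0,0,0,0,1,1],[0,0,0,0,0,0,1]]'
python3 go.py 538.5 -204 237 80.1
```

```text
clock: 11.58
eef_pos: [540.7, -204.1, 237.3]
tcp_rot: [3.139, 0.001, 1.4]
contact_force: [0.1, 1.5, -3.6]
opening: 0.153
t 11.58 pos [ 540.7 -204.1  237.3] rpy deg [1.7985e+02 7.0000e-02 8.0200e+01] open 0.153 F [ 0.1  1.5 -3.6] q6 -0.19
shift tool [-0.3 -2.2  0.3]
turn [0.0027 0.0013 0.0018]
```

```bash
python3 -m creep '[[0,0,0,0,-0.5,2.5,1],[0,0,0,0,0,2,1],[0,0,0,0,0,0,1]]'
python3 go.py 538.5 -204 237 80.1
```

```text
clock: 11.83
eef_pos: [540.9, -204.3, 237.6]
tcp_rot: [3.137, 0.002, 1.4]
contact_force: [-0.2, -0.4, -3.4]
opening: 0.151
t 11.83 pos [ 540.9 -204.3  237.6] rpy deg [1.7975e+02 9.0000e-02 8.0190e+01] open 0.151 F [-0.2 -0.4 -3.4] q6 -0.19
shift tool [-0.1 -2.4  0.6]
turn [0.0044 0.0016 0.0016]
```

z no longer follows the commands, which suggests the block is standing, but the force does not show it. I'll look.

```bash
python3 - <<'E'
from rig import *
import cv2,numpy as np
f=grab_frame("scene"); a=f["color"][170:320,120:270,::-1]; cv2.imwrite("pics/s6.png",cv2.resize(cv2.convertScaleAbs(a,alpha=1.3),None,fx=4,fy=4,interpolation=cv2.INTER_CUBIC))
s=sense();print(s["joint_efforts"].round(1),s["qvel"].round(4),s["wrist_torque"].round(3))
E
```

```text
[  0.  -61.6 -25.3  -0.    0.1   0. ] [-0.0019  0.0129  0.0026 -0.0008 -0.0255 -0.0004] [-0.018  0.015 -0.01 ]
```

View pics/s6.png

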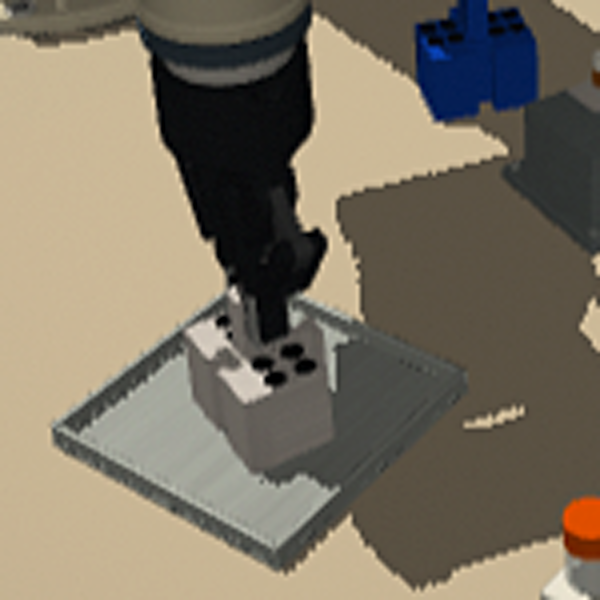

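The block stands in the tray within about a millimetre of the floor and upright. I release it gently.

```bash
python3 -m creep '[[0,0,0,0,0,0,0.8],[0,0,0,0,0,0,0.7],[0,0,0,0,0,0,0.5],[0,0,0,0,0,0,0.3],[0,0,0,0,0,0,0],[0,0,0,0,0,0,0],[0,0,0,0,0,0,0],[0,0,0,0,0,0,0]]'
python3 go.py 538.5 -204 330 80.1
python3 - <<'E'
from rig import *
import cv2,numpy as np
f=grab_frame("wrist"); cv2.imwrite("pics/w7.png",f["color"][:,:,::-1])
E
```

```text
clock: 12.55
eef_pos: [541.7, -204.7, 236.7]
tcp_rot: [3.135, 0.002, 1.4]
contact_force: [0.2, -0.1, -0.2]
opening: 1.004
t 12.55 pos [ 541.7 -204.7  236.7] rpy deg [1.7963e+02 1.2000e-01 8.0200e+01] open 1.004 F [ 0.2 -0.1 -0.2] q6 -0.19
shift tool [ -0.1  -2.7 -93.3]
turn [0.0065 0.0022 0.0017]
```

View pics/w7.png

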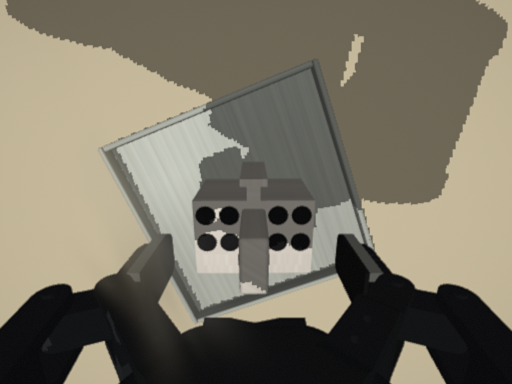

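Released: the fingers are clear of the rib, and the block stands in the tray. I move straight up.

```bash
python3 -m creep '[[0,0,0,0,-0.5,-8,0],[0,0,0,0,0,-12,0],[0,0,0,0,0,-20,0],[0,0,0,0,0,-25,0],[0,0,0,0,0,-25,0],[0,0,0,0,0,-20,0],[0,0,0,0,0,-10,0],[0,0,0,0,0,0,0],[0,0,0,0,0,0,0],[0,0,0,0,0,0,0]]'
python3 -m creep '[[0,0,0,-20,-10,-10,0],[0,0,0,-30,-20,-10,0],[0,0,0,-30,-20,-10,0],[0,0,0,-30,-20,-10,0],[0,0,0,-30,-20,0,0],[0,0,0,-25,-10,0,0],[0,0,0,-15,0,0,0],[0,0,0,0,0,0,0],[0,0,0,0,0,0,0],[0,0,0,0,0,0,0]]'
python3 - <<'E'
from rig import *
import cv2,numpy as np
for n in("scene","top"):
    f=grab_frame(n); np.savez(n+"8.npz",**f); cv2.imwrite(f"pics/{n}8.png",cv2.resize(f["color"][:,:,::-1],None,fx=1.5,fy=1.5,interpolation=cv2.INTER_CUBIC))
E
```

```text
clock: 13.43
eef_pos: [539.6, -203.8, 368.2]
tcp_rot: [3.133, 0.003, 1.4]
contact_force: [-0.2, 0.4, -0.8]
opening: 0.997
clock: 14.27
eef_pos: [402.6, -367.9, 395.9]
tcp_rot: [-3.132, -0.007, 1.402]
contact_force: [0.2, 1.1, 0.0]
opening: 1.001
```

View pics/scene8.png

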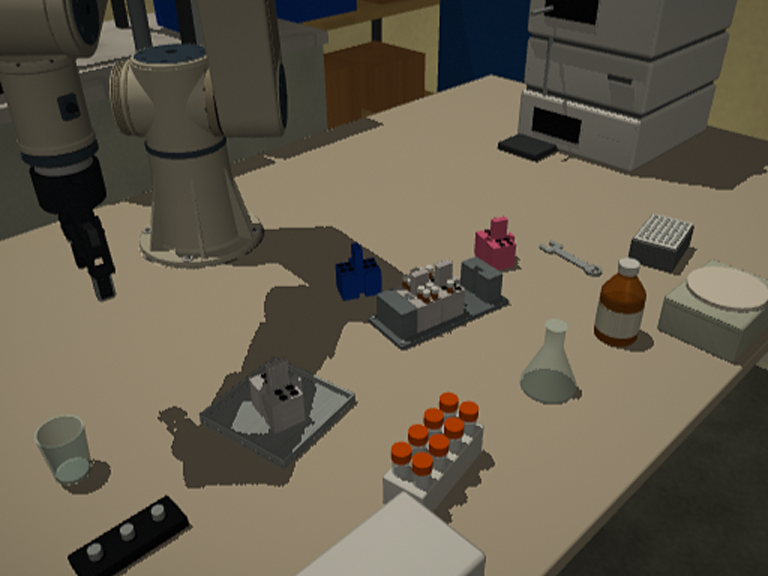

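View pics/top8.png

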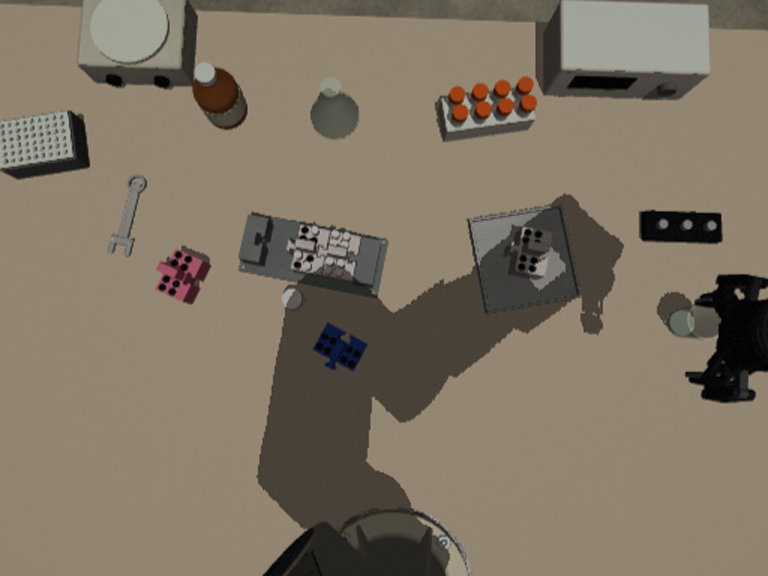

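```bash
python3 - <<'E'
from h import *
a=dict(np.load("top0.npz")); b=dict(np.load("top8.npz"))
# neighbours' shift: template patch of part+full blocks
A=cv2.cvtColor(a["color"],6);B=cv2.cvtColor(b["color"],6)
t=A[145:193,200:246]; r_=cv2.matchTemplate(B[135:203,190:256],t,cv2.TM_CCOEFF_NORMED); print(cv2.minMaxLoc(r_),"expect (10,10)")
c=np.hstack([cv2.resize(B[130:205,185:260],None,fx=5,fy=5),cv2.resize(B[130:205,312:387],None,fx=5,fy=5)]); cv2.imwrite("pics/c8.png",cv2.convertScaleAbs(c,alpha=1.5))
E
```

```text
(-0.013403738848865032, 0.8486443161964417, (12, 20), (10, 10)) expect (10,10)
```

View pics/c8.png

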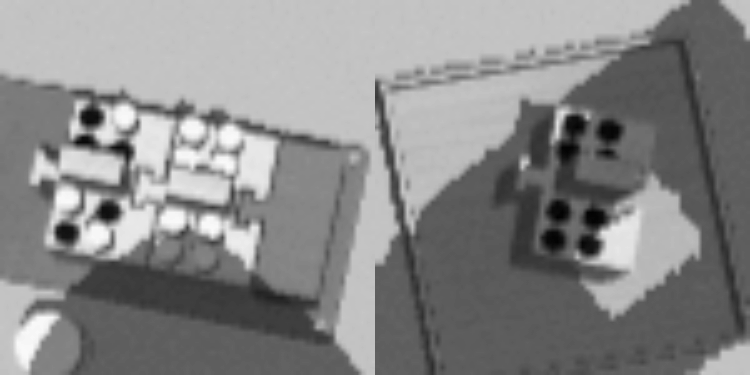

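```bash
python3 - <<'E'
from h import *
from rig import sense, job
b=dict(np.load("top8.npz")); s=dict(np.load("scene8.npz"))
p=[359.2,163.8]; print(ray(b,p,94).round(1), tri(b,p,s,[277/1.5,366/1.5]))
q=sense(); print(q["clock"],abs(q["qvel"]).max(),q["contact_force"],q["eef_pos"])
E
```

```text
[[ 543.2 -206.    94. ]] (array([ 545.16634672, -206.01531177,   88.92213386]), [np.float64(1.713402576611502), np.float64(1.7134025766113108)])
14.3667 0.006725960862730501 [-0.1536965   0.30322402  0.30905752] [ 402.98558803 -367.3456244   396.07743301]
```

The rib is about 5 mm from the tray centre, the height is consistent with standing on the floor, the neighbours have not moved and the arm is clear. I hand in the job.

```bash
python3 -c "
from rig import job
print(job.sign_off())"
```

```text
the job is handed in; nothing more can be done
None
```

I took the empty block (the +y end of the row) by its rib and lifted it straight up. I carried it over its neighbours, lowered it into the tray while still held, let go and moved the arm clear. The job was handed in at about 14.4 s of the 42 s allowed; no verdict was reported.

**Last checks**
- **Block in tray:** it stands upright inside the walls, with its rib about 5 mm from the measured tray centre.
- **Neighbours:** an image match of the two vial blocks before and after shows zero pixels of shift.
- **Robot:** gripper open, arm still and touching nothing.

**What disagreed or was unclear**
- **Rib height:** triangulating the rib top gave 89 mm against the expected 94 mm, with rays missing by about 1.7 mm. I put this down to picking pixels by eye: the same kind of pick read 3 mm low on this rib before the lift.
- **Touchdown:** the wrist force showed no clear contact with the tray floor. I judged it by the tool height, 237.4 mm against 237 expected, so the block may have been up to about 1 mm above the floor when I let go.

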